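# Check the washed glue syringes before a glue-up

## Robot

A 6-joint arm with a two-finger parallel gripper is mounted at the origin on a cart in front of the work surface, level with it; the furniture and walls round the work are solid. World frame = base frame: x ahead of the robot, y to its left, z up, the work surface at z = 0. Lengths are in m, angles in rad, forces in N, time in s.
With the tool pointing down it reaches from about 0.3 to 0.875 m from the base axis. Payload 6.4 kg.
Tool frame: the origin (TCP) lies between the finger pads; the fingertips stand 8 mm ahead of it and the grasp point (between the pads) lies 11 mm behind it (ctrl.finger_overhang is the distance from the TCP to the fingertips, in m); z points along the fingers, y is the line along which they close (so a half turn about z gives the same grasp; the last joint's range is limited). The gripper opens to 85 mm and grips with 20 to 120 N. Pads are 22 mm wide; open, the fingers measure 114 mm over their backs; the gripper's body (76 mm by 85 mm) begins 54 mm behind the grasp point. The pads swing forward as they close: fully open they stand 13 mm farther back than shut.
Start: joints at [1.027, 0.181, 1.607, -0, 1.354, -0.206], TCP at [0.191, 0.543, 0.239] pointing down, gripper open.
Joint ranges: [-2.99, 2.99], [-0.89, 2.07], [0.3, 2.58], [-1.14, 4.28], [0, 2.63], [-3.12, 3.12]. Speed limits (rad/s): [2.57, 2.57, 3.01, 3.14, 3.14, 3.14].

## Interface

Orientations are given as a unit quaternion [w, x, y, z].
In Python, from bench import ctrl, camera gives the robot as it stands.
- The arm moves only by the shell command python3 -m pendant 'ROWS' [OPENING]. ROWS is JSON, a list of rows, each a list of 6 numbers: the shift along the world's x, y, z normalised to -1 to 1, where 1 is 200 mm, then the turn, a rotation vector about the world's x, y, z normalised to -1 to 1, where 1 is pi/2 rad. In form: [[dx, dy, dz, rx, ry, rz], ...]. A call has exactly 10 rows; each row shifts and turns the commanded pose from where the row before left it; what a row does not reach is not made up. A row lasts 1/8 s, in which the tool goes at most 62.5 mm and 10.7 degrees, less where a joint would pass 70% of its speed; a pose out of reach is approached as far as the arm can. A call with a number of a shift or a turn outside -1 to 1 is refused whole. A call with a gripper value outside its range is refused whole. OPENING is the opening, from -1 (shut) to 1 (fully open), set as the call begins (- or left out, the last holds). The fingers move at their own pace and stop on an object; the grip force is fixed at half the most. Time passes only in rows, so rows that do not move let the fingers close, or fill a call up. It gives the time, the measured TCP pose, the force, the opening and the grip force at its end, in the units of the state.
- ctrl.get_obs(): the state, without advancing time (a new reading comes with each control period).
- camera(name): name is "scene" or "top" or "wrist"; returns a dict with "color" (420x560x3 uint8, blue, green, red), "fx", "fy", "cx", "cy" (pixels), "xyz" and "rotation" of the camera in the world; the wrist camera has in their place "hand_eye" (4x4, takes a point from camera to tool coordinates, whose origin is the TCP and whose axes are the flange's). Camera axes: x right, y down, z forward; pixel columns grow to the right and rows downward; lengths in m; the calibration is good to about 2 mm. A picture is of the moment at which its call begins: read the wrist's pose just before it. There is no depth.
- ctrl.hand_in(): hands the job in; it is judged then, once.
The state is a dict: "time_s": time; "q": joint angles; "dq": joint speeds; "joint_efforts": joint torques, N m; "eef_pos": TCP position; "eef_rot": TCP orientation; "wrist_force": force on the tool from outside, world axes, zero at the start; "torque": the same for the moment, N m; "opening": opening from 0.0 (shut) to 1.0 (fully open); "grasp_force": force on a finger pad.
Only numpy, scipy, OpenCV 4.12 (cv2) and the standard library are available. Lean on these libraries where they do the work, as an engineer would, in place of code of your own. Each camera call takes 0.05 s, during which the arm holds its last target. There are 200 camera calls.

## Task

One of the three washed glue syringes in the wooden stand still has a plug of old glue in it. Gently press each plunger by its thumb disc: leave those that slide home in the stand, pushed fully home, but where the push grows harder and harder before home, stop at once without forcing it, and stand that syringe nozzle down in the steel soak cup with its plunger left where it stopped. Leave everything else where it is.

Things in the scene. Friction and masses are not known exactly. Their poses are not given: they have to be found in the camera images.
- barrel_1 (a point): Glue syringe 1, white, nozzle down, loose, about 0.15 kg: point on its axis half-way along the barrel (30 mm diameter, from 44 mm below to 44 mm above this point; a nozzle up to 11 mm thick below it, tip 58 mm below this point). z runs up the syringe, y along its two finger wings. In the stand the bare barrel shows from 12 mm below to 41 mm above this point
- pad_1 (a point): Centre of the top face of the grey thumb disc of plunger 1 (31 mm diameter, 4 mm thick, on a cross-shaped rod 16 mm wide); moves with the plunger. It stands 53 mm above the barrel point when the plunger is fully home, 103 mm above it when drawn out
- plunger_1 (a joint): Plunger of syringe 1: 0 = drawn out, 0.050 = fully home; grows as it is pressed down. Starts between 0 and 0.008 and stays where it is left. A free plunger drags steadily all the way home; the seals differ, 2 to 8 N each, and a stiff but steady one is good. At home it beds on rubber, some 5 N more per mm
- barrel_2 (a point): Glue syringe 2, looks like syringe 1: same point and axes. The finger wings lie 41 to 44 mm above this point, 53 mm from tip to tip along y, 22 mm wide along x, so fingers that close along x pass beside them. Take a syringe by the barrel just below the wings, 25 to 38 mm above this point
- pad_2 (a point): Centre of the top face of the grey thumb disc of plunger 2 (31 mm diameter, 4 mm thick, on a cross-shaped rod 16 mm wide); moves with the plunger. It stands 53 mm above the barrel point when the plunger is fully home, 103 mm above it when drawn out
- plunger_2 (a joint): Plunger of syringe 2, as plunger_1. Any one of the three syringes may be the clogged one: there the force begins to climb in the second half of the stroke, some 17 mm short of home, by about 1.5 N per mm over its drag, and it would need over 25 N to get home. Let go, it springs back a few mm
- barrel_3 (a point): Glue syringe 3, looks like syringes 1 and 2: same point and axes as syringe 1
- pad_3 (a point): Centre of the top face of the grey thumb disc of plunger 3 (31 mm diameter, 4 mm thick, on a cross-shaped rod 16 mm wide); moves with the plunger. It stands 53 mm above the barrel point when the plunger is fully home, 103 mm above it when drawn out
- plunger_3 (a joint): Plunger of syringe 3, as plunger_1
- stand: Fixed wooden stand holding the three syringes in a row, 72 x 228 mm, 58 mm high; origin at the centre of its underside, y along the row. Holes at y = -65, 0, +65 mm. Syringes stand loosely on its base board, barrel point 68 mm and thumb disc, when home, 121 mm above the table. More than 20 N between a syringe and the stand is too much
- soak_cup: Open round steel cup, loose, 0.35 kg, 81 mm outside and 77 mm inside diameter, 60 mm high, floor 4 mm thick; origin at the centre of its underside. A syringe stood in it nozzle down leans on the rim
- glue_bottle: Bystander: yellow glue bottle, 59 mm diameter, 166 mm high; origin at the centre of its underside; to be left where it is
- masking_tape: Bystander: roll of masking tape, 106 mm diameter, 24 mm high; origin at the centre of its underside; to be left where it is
- offcut: Bystander: hardwood offcut, 40 x 60 x 40 mm; origin at the centre of its underside; to be left where it is
- sanding_block: Bystander: cork sanding block, 62 x 105 x 31 mm; origin at the centre of its underside; to be left where it is
- spring_clamp: Bystander: black spring clamp lying flat, 59 x 115 x 24 mm; origin at the centre of its underside; to be left where it is
- screw_jar: Bystander: glass jar of screws, 79 mm diameter, 110 mm high; origin at the centre of its underside; to be left where it is
Not all that is in view belongs to the job. What is shaped like the part that bears barrel_2 but orange is not meant.

How it is judged:
At the end, for the whole second after the job is handed in: Two syringes stand upright in holes of the stand with their plungers fully home (within 3.5 mm); the clogged one, its plunger having been tried (pressed in at least 18 mm) and left short of home, stands nozzle down in the soak cup, at rest, leaning on the rim at most; the cup is upright (((value of joint plunger_1 between 0.018 and 0.045 m and horizontal distance between barrel_1 and soak_cup below 0.045 m and z of barrel_1 in the frame of soak_cup between 0.03 and 0.078 m and angle between barrel_1's own z axis and vertical below 0.8 rad and velocity of joint plunger_1 below 0.01 m/s and value of joint each of plunger_2, plunger_3 above 0.0465 m and x of barrel_2 in the frame of stand between -0.01 and 0.01 m and y of barrel_2 in the frame of stand between -0.08 and 0.08 m and height (world z) of barrel_2 between 0.06 and 0.074 m and angle between each of barrel_2, barrel_3's own z axis and vertical below 0.12 rad and x of barrel_3 in the frame of stand between -0.01 and 0.01 m and y of barrel_3 in the frame of stand between -0.08 and 0.08 m and height (world z) of barrel_3 between 0.06 and 0.074 m) or (value of joint each of plunger_1, plunger_3 above 0.0465 m and x of barrel_1 in the frame of stand between -0.01 and 0.01 m and y of barrel_1 in the frame of stand between -0.08 and 0.08 m and height (world z) of barrel_1 between 0.06 and 0.074 m and angle between each of barrel_1, barrel_3's own z axis and vertical below 0.12 rad and value of joint plunger_2 between 0.018 and 0.045 m and horizontal distance between barrel_2 and soak_cup below 0.045 m and z of barrel_2 in the frame of soak_cup between 0.03 and 0.078 m and angle between barrel_2's own z axis and vertical below 0.8 rad and velocity of joint plunger_2 below 0.01 m/s and x of barrel_3 in the frame of stand between -0.01 and 0.01 m and y of barrel_3 in the frame of stand between -0.08 and 0.08 m and height (world z) of barrel_3 between 0.06 and 0.074 m) or (value of joint each of plunger_1, plunger_2 above 0.0465 m and x of barrel_1 in the frame of stand between -0.01 and 0.01 m and y of barrel_1 in the frame of stand between -0.08 and 0.08 m and height (world z) of barrel_1 between 0.06 and 0.074 m and angle between each of barrel_1, barrel_2's own z axis and vertical below 0.12 rad and x of barrel_2 in the frame of stand between -0.01 and 0.01 m and y of barrel_2 in the frame of stand between -0.08 and 0.08 m and height (world z) of barrel_2 between 0.06 and 0.074 m and value of joint plunger_3 between 0.018 and 0.045 m and horizontal distance between barrel_3 and soak_cup below 0.045 m and z of barrel_3 in the frame of soak_cup between 0.03 and 0.078 m and angle between barrel_3's own z axis and vertical below 0.8 rad and velocity of joint plunger_3 below 0.01 m/s)) and angle between soak_cup's own z axis and vertical below 0.1 rad and linear speed of soak_cup below 0.02 m/s); the robot touches nothing.
It fails at once if syringe 1 is pressed against the stand with more than 20 N (contact force between syringe_1 and stand above 20 N).
It fails at once if syringe 2 is pressed against the stand with more than 20 N (contact force between syringe_2 and stand above 20 N).
It fails at once if syringe 3 is pressed against the stand with more than 20 N (contact force between syringe_3 and stand above 20 N).
It fails at once if the soak cup is tipped (angle between soak_cup's own z axis and vertical above 0.35 rad).
It fails at once if a bystander is moved more than 30 mm (distance of any of glue_bottle, masking_tape, offcut, sanding_block, spring_clamp, screw_jar from where it was at the start of the episode above 0.03 m).
It also fails if it takes over 72 s, if anything falls off the work surface, if the arm or the gripper's body presses on something with over 40 N, if the wrist force passes 120 N, or if a joint passes its speed limit or range.

## Working session

There is one attempt and no reset: what is moved stays moved. The work goes in short steps, Python scripts to look and compute and a shell command to move; the robot and the scene stay as the last step left them, time stands still between calls to the robot, and variables do not carry over. Pictures are saved under pics/ and viewed, at most 10 in all, crops included, and the job is handed in when it is done.

```bash
mkdir -p pics; ls; cat > h.py <<'E'
import cv2,numpy as np
from bench import ctrl,camera
from scipy.spatial.transform import Rotation as R
def snap(name,f):
    o=ctrl.get_obs(); c=camera(name); cv2.imwrite('pics/'+f,c['color'])
    if name=='wrist':
        q=o['eef_rot']; T=np.eye(4); T[:3,:3]=R.from_quat([q[1],q[2],q[3],q[0]]).as_matrix(); T[:3,3]=o['eef_pos']
        T=T@np.array(c['hand_eye']); c['xyz']=T[:3,3]; c['rotation']=T[:3,:3]
    np.savez('pics/'+f+'.npz',**{k:np.array(c[k]) for k in('fx','fy','cx','cy','xyz','rotation')})
    return c
def load(f): return dict(np.load('pics/'+f+'.npz'))
def rot(c):
    r=np.array(c['rotation']); return r if r.shape==(3,3) else R.from_quat(np.roll(r,-1)).as_matrix()
def at(c,u,v,z):
    d=rot(c)@np.array([(u-c['cx'])/c['fx'],(v-c['cy'])/c['fy'],1]); p=np.array(c['xyz']); return p+d*(z-p[2])/d[2]
def px(c,P):
    p=rot(c).T@(np.array(P)-c['xyz']); return p[0]/p[2]*c['fx']+c['cx'],p[1]/p[2]*c['fy']+c['cy']
E
python3 - <<'E'
from h import *
o=ctrl.get_obs(); print(o)
for n in('scene','top'):
    c=snap(n,n+'1.png'); print(n,c['xyz'],c['rotation'],c['fx'])
E
```

```text
pics
{'time_s': 0.0, 'q': array([ 1.02670608e+00,  1.81534516e-01,  1.60798942e+00,  1.41369838e-05,
        1.35383264e+00, -2.06280358e-01]), 'dq': array([ 0.00025481,  0.00048296,  0.00112747, -0.00214618,  0.00282742,
       -0.00090536]), 'joint_efforts': array([-1.36215182e-03, -4.44859850e+01, -3.51341772e+01, -2.07860257e-04,
        8.87291331e-03, -2.01141478e-05]), 'eef_pos': array([0.19025145, 0.54204313, 0.23839681]), 'eef_rot': array([-3.29610939e-04,  1.68104418e-01,  9.85768800e-01, -8.18081094e-04]), 'wrist_force': array([-0.39537802,  0.48314591, -0.26655185]), 'torque': array([-0.0132904 ,  0.02093931, -0.0440157 ]), 'grasp_force': 0.0, 'opening': 0.9960909948397222}
scene [-0.26883082 -0.71439726  1.08062235] [-0.43715315  0.84397317 -0.2716863   0.15097337] 489.9864662369207
top [0.34426114 0.38601906 1.49908163] [ 0.05226957 -0.70099954  0.70871144 -0.05996356] 426.05840357356226
```

View pics/scene1.png

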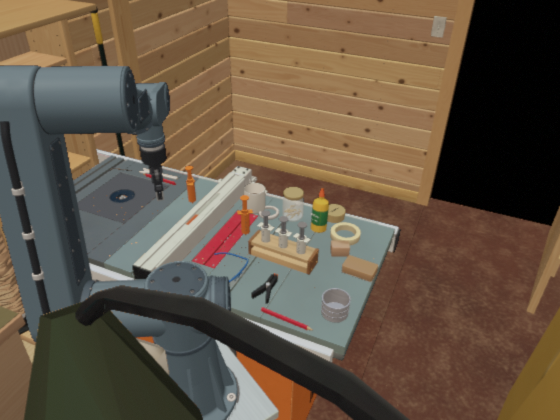

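View pics/top1.png

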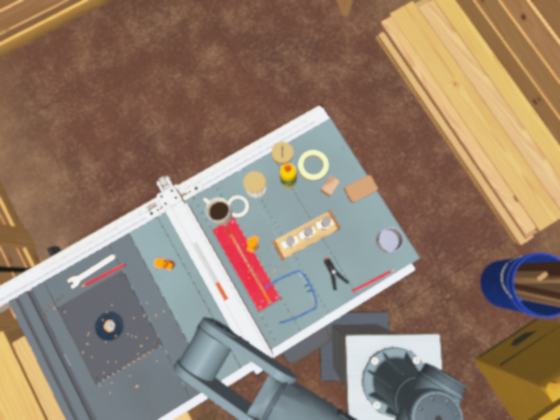

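The top view shows the stand with its three discs at about (291,241), (308,232), (326,222) and the cup at (389,240). The scene view shows the same row at (266,230) to (301,245). I'll enlarge the top view.

```bash
python3 - <<'E'
from h import *
a=cv2.imread('pics/top1.png')[130:300,225:425]; cv2.imwrite('pics/t2.png',cv2.resize(a,None,fx=4,fy=3.5,interpolation=cv2.INTER_CUBIC)[:600])
c=load('top1.png')
for u,v,z in((281,247,.058),(332,222,.058),(307,235,.058),(389,240,.06),(291,241,.165),(308,232,.165),(326,222,.165)): print(u,v,at(c,u,v,z).round(3))
E
```

```text
281 247 [0.448 0.377 0.058]
332 222 [0.532 0.202 0.058]
307 235 [0.488 0.288 0.058]
389 240 [0.468 0.01  0.06 ]
291 241 [0.459 0.346 0.165]
308 232 [0.487 0.292 0.165]
326 222 [0.518 0.234 0.165]
```

View pics/t2.png

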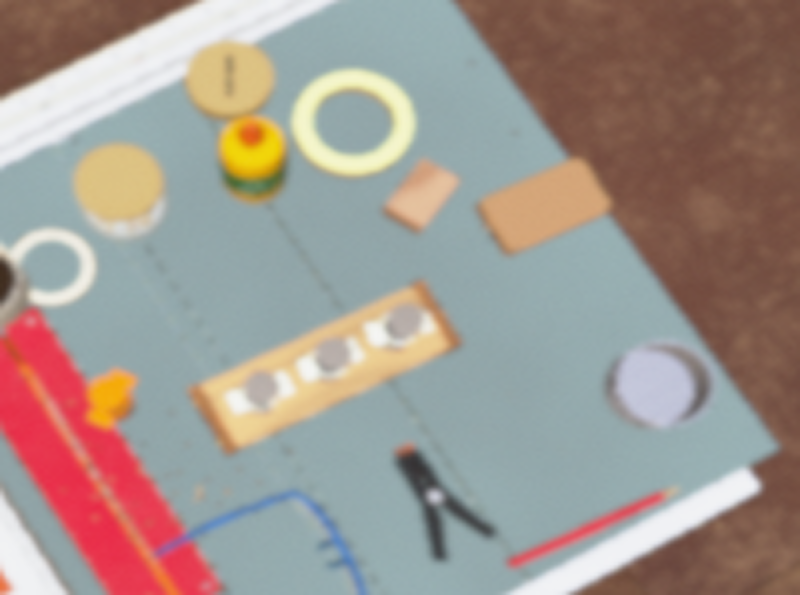

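The enlarged crop puts the discs at (261,388), (333,356) and (405,322), the stand corners at (192,390), (420,283), (460,347) and (232,452), and the cup rim centre at (659,385). The orange decoy is at (112,395). I'll go above the stand with the fingers shut and their closing line across the row.

```bash
python3 -m pendant '[[0,0,0.3,0,0,0],[0.186,-0.157,0,0,0,-0.0625],[0.186,-0.157,0,0,0,-0.0625],[0.186,-0.157,0,0,0,-0.0625],[0.186,-0.157,0,0,0,-0.0625],[0.186,-0.157,0,0,0,-0.0625],[0.186,-0.157,0,0,0,-0.0625],[0.186,-0.157,0,0,0,-0.0625],[0.186,-0.157,0,0,0,-0.0625],[0,0,0,0,0,0]]' -1; python3 - <<'E'
from h import *
c=snap('wrist','w1.png'); print(ctrl.get_obs()['eef_pos'],ctrl.get_obs()['q'],c['xyz'],c['rotation'],c['fx'])
t=load('top1.png')
for u,v in((192,390),(420,283),(460,347),(232,452)): print(at(t,u/4+225,v/3.5+130,.058).round(4))
for u,v in ((261,388),(333,356),(405,322)): print(at(t,u/4+225,v/3.5+130,.167).round(4))
print(at(t,659/4+225,385/3.5+130,.06))
E
```

```text
time_s: 1.35
eef_pos: [0.4901, 0.2888, 0.2985]
eef_rot: [-0.0, 0.535, 0.845, -0.001]
wrist_force: [-1.0, 1.0, -0.4]
opening: 0.002
grasp_force: 0.0
[0.48877575 0.29012513 0.29851739] [ 3.26825922e-01  1.23049580e-01  1.55258227e+00  1.67501279e-04
  1.46746709e+00 -1.18368159e-01] [0.46202579 0.34795917 0.43319479] [[ 9.03271620e-01  4.14332465e-01  1.11485375e-01]
 [ 4.29069133e-01 -8.72101015e-01 -2.35243487e-01]
 [-2.42505196e-04  2.60323699e-01 -9.65521368e-01]] 310.11497210107177
[0.4676 0.4036 0.058 ]
[0.5704 0.2074 0.058 ]
[0.507  0.1752 0.058 ]
[0.4076 0.3705 0.058 ]
[0.4595 0.3483 0.167 ]
[0.4876 0.2913 0.167 ]
[0.5178 0.2338 0.167 ]
[0.46798087 0.00774694 0.06      ]
```

View pics/w1.png

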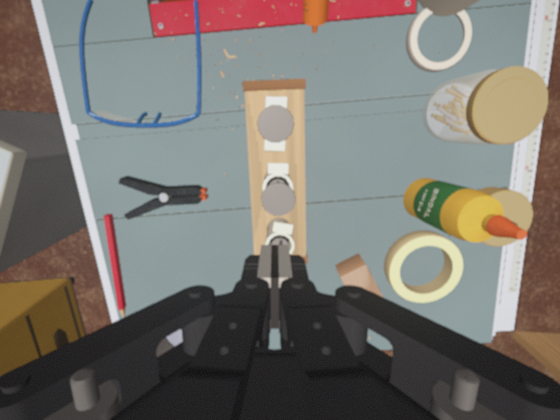

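The wrist view shows disc A at (276,123), disc B at (278,198), and disc C mostly hidden behind the fingers near (279,240). The wings lie along the row, and the stand is nearly square to the tool.

```bash
python3 - <<'E'
from h import *
c=load('w1.png')
for u,v,z in((276,123,.167),(278,198,.167),(248,90,.058),(304,88,.058),(252,235,.058),(306,235,.058)): print(u,v,at(c,u,v,z).round(4))
a=cv2.imread('pics/w1.png')[70:270,210:350]; cv2.imwrite('pics/w1c.png',cv2.resize(a,None,fx=3,fy=3,interpolation=cv2.INTER_CUBIC))
E
```

```text
276 123 [0.4624 0.3503 0.167 ]
278 198 [0.4913 0.2937 0.167 ]
248 90 [0.4183 0.3703 0.058 ]
304 88 [0.4747 0.3994 0.058 ]
252 235 [0.4943 0.2132 0.058 ]
306 235 [0.5568 0.2429 0.058 ]
```

View pics/w1c.png

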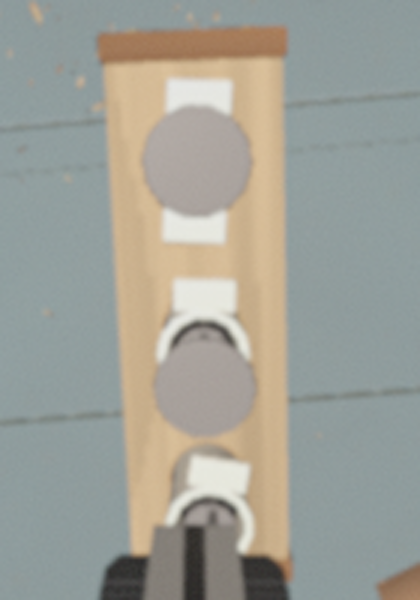

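```bash
python3 -m pendant '[[-0.027,0.06,-0.1135,0,0,0],[-0.027,0.06,-0.1135,0,0,0],[-0.027,0.06,-0.1135,0,0,0],[-0.027,0.06,-0.1135,0,0,0],[-0.027,0.06,-0.1135,0,0,0],[0,0,-0.01,0,0,0],[0,0,-0.01,0,0,0],[0,0,-0.01,0,0,0],[0,0,-0.01,0,0,0],[0,0,-0.01,0,0,0]]' -1
```

```text
time_s: 2.65
eef_pos: [0.4615, 0.3512, 0.1761]
eef_rot: [0.0, 0.533, 0.846, 0.0]
wrist_force: [-0.6, -0.5, -0.4]
opening: 0.003
grasp_force: 0.0
```

```bash
python3 -m pendant '[[0,0,-0.01,0,0,0],[0,0,-0.01,0,0,0],[0,0,-0.01,0,0,0],[0,0,-0.01,0,0,0],[0,0,-0.01,0,0,0],[0,0,-0.01,0,0,0],[0,0,-0.01,0,0,0],[0,0,-0.01,0,0,0],[0,0,-0.01,0,0,0],[0,0,-0.01,0,0,0]]' -1
```

```text
time_s: 3.9
eef_pos: [0.4612, 0.3514, 0.1557]
eef_rot: [0.0, 0.533, 0.846, 0.0]
wrist_force: [0.4, -0.3, 2.7]
opening: 0.001
grasp_force: 1.2
```

```bash
python3 -m pendant '[[0,0,-0.005,0,0,0],[0,0,-0.005,0,0,0],[0,0,-0.005,0,0,0],[0,0,-0.005,0,0,0],[0,0,-0.005,0,0,0],[0,0,-0.005,0,0,0],[0,0,-0.005,0,0,0],[0,0,-0.005,0,0,0],[0,0,-0.005,0,0,0],[0,0,-0.005,0,0,0]]' -1
```

```text
time_s: 5.15
eef_pos: [0.4612, 0.3513, 0.1457]
eef_rot: [-0.0, 0.533, 0.846, 0.0]
wrist_force: [0.1, -0.3, 2.1]
opening: -0.0
grasp_force: 1.1
```

```bash
python3 -m pendant '[[0,0,-0.003,0,0,0],[0,0,-0.003,0,0,0],[0,0,-0.003,0,0,0],[0,0,-0.003,0,0,0],[0,0,-0.003,0,0,0],[0,0,-0.003,0,0,0],[0,0,-0.003,0,0,0],[0,0,-0.003,0,0,0],[0,0,-0.003,0,0,0],[0,0,-0.003,0,0,0]]' -1
```

```text
time_s: 6.4
eef_pos: [0.4611, 0.3513, 0.1398]
eef_rot: [-0.0, 0.533, 0.846, -0.0]
wrist_force: [0.2, -0.1, 1.9]
opening: 0.001
grasp_force: 1.1
```

A is steady at about 2.4 N at 39 mm, so it is free. I'll press it home.

```bash
python3 -m pendant '[[0,0,-0.006,0,0,0],[0,0,-0.006,0,0,0],[0,0,-0.006,0,0,0],[0,0,-0.006,0,0,0],[0,0,-0.006,0,0,0],[0,0,-0.006,0,0,0],[0,0,-0.006,0,0,0],[0,0,-0.004,0,0,0],[0,0,-0.003,0,0,0],[0,0,-0.002,0,0,0]]' -1
```

```text
time_s: 7.65
eef_pos: [0.4612, 0.3513, 0.1296]
eef_rot: [0.0, 0.533, 0.846, 0.0]
wrist_force: [-1.0, -0.8, 2.4]
opening: 0.001
grasp_force: 1.1
```

```bash
python3 -m pendant '[[0,0,-0.002,0,0,0],[0,0,-0.002,0,0,0],[0,0,-0.002,0,0,0],[0,0,-0.001,0,0,0],[0,0,-0.001,0,0,0],[0,0,0,0,0,0],[0,0,0,0,0,0],[0,0,0,0,0,0],[0,0,0,0,0,0],[0,0,0,0,0,0]]' -1
```

```text
time_s: 8.9
eef_pos: [0.4613, 0.3514, 0.1283]
eef_rot: [0.0, 0.533, 0.846, 0.0]
wrist_force: [0.7, -1.2, 5.0]
opening: -0.002
grasp_force: 2.6
```

A is bedded: 5 N at TCP z 0.1283, so home is about 0.1288. Now B.

```bash
python3 -m pendant '[[0,0,0.15,0,0,0],[0,0,0.15,0,0,0],[0.048,-0.098,0,0,0,0],[0.048,-0.098,0,0,0,0],[0.048,-0.098,0,0,0,0],[0,0,-0.03,0,0,0],[0,0,-0.01,0,0,0],[0,0,-0.01,0,0,0],[0,0,-0.01,0,0,0],[0,0,-0.01,0,0,0]]' -1
```

```text
time_s: 10.15
eef_pos: [0.4898, 0.2929, 0.1739]
eef_rot: [-0.0, 0.532, 0.847, 0.0]
wrist_force: [-0.3, -0.2, 0.2]
opening: -0.003
grasp_force: 0.0
```

```bash
python3 -m pendant '[[0,0,-0.01,0,0,0],[0,0,-0.01,0,0,0],[0,0,-0.01,0,0,0],[0,0,-0.01,0,0,0],[0,0,-0.01,0,0,0],[0,0,-0.01,0,0,0],[0,0,-0.01,0,0,0],[0,0,-0.01,0,0,0],[0,0,-0.01,0,0,0],[0,0,-0.01,0,0,0]]' -1
```

```text
time_s: 11.4
eef_pos: [0.4899, 0.2925, 0.1538]
eef_rot: [-0.0, 0.533, 0.846, -0.0]
wrist_force: [-0.6, 0.3, 5.1]
opening: -0.0
grasp_force: 2.2
```

```bash
python3 -m pendant '[[0,0,-0.005,0,0,0],[0,0,-0.005,0,0,0],[0,0,-0.005,0,0,0],[0,0,-0.005,0,0,0],[0,0,-0.005,0,0,0],[0,0,-0.005,0,0,0],[0,0,-0.005,0,0,0],[0,0,-0.005,0,0,0],[0,0,-0.005,0,0,0],[0,0,-0.005,0,0,0]]' -1
```

```text
time_s: 12.65
eef_pos: [0.49, 0.2925, 0.1439]
eef_rot: [-0.0, 0.533, 0.846, 0.0]
wrist_force: [0.0, 0.2, 4.5]
opening: 0.004
grasp_force: 2.1
```

```bash
python3 -m pendant '[[0,0,-0.002,0,0,0],[0,0,-0.002,0,0,0],[0,0,-0.002,0,0,0],[0,0,-0.002,0,0,0],[0,0,-0.002,0,0,0],[0,0,-0.003,0,0,0],[0,0,-0.003,0,0,0],[0,0,-0.003,0,0,0],[0,0,-0.003,0,0,0],[0,0,-0.003,0,0,0]]' -1
```

```text
time_s: 13.9
eef_pos: [0.49, 0.2925, 0.139]
eef_rot: [-0.0, 0.533, 0.846, 0.0]
wrist_force: [-0.0, 0.5, 4.2]
opening: -0.001
grasp_force: 2.1
```

B is steady at about 4.5 N, so it is free too. To home: 10.5 mm, to TCP z 0.1285.

```bash
python3 -m pendant '[[0,0,-0.007,0,0,0],[0,0,-0.007,0,0,0],[0,0,-0.007,0,0,0],[0,0,-0.007,0,0,0],[0,0,-0.007,0,0,0],[0,0,-0.007,0,0,0],[0,0,-0.005,0,0,0],[0,0,-0.003,0,0,0],[0,0,-0.002,0,0,0],[0,0,0,0,0,0]]' -1
```

```text
time_s: 15.15
eef_pos: [0.49, 0.2926, 0.1287]
eef_rot: [0.0, 0.533, 0.846, 0.0]
wrist_force: [-2.1, 0.9, 5.4]
opening: -0.001
grasp_force: 2.4
```

B is home. Now C.

```bash
python3 -m pendant '[[0,0,0.15,0,0,0],[0,0,0.15,0,0,0],[0.048,-0.096,0,0,0,0],[0.048,-0.096,0,0,0,0],[0.048,-0.096,0,0,0,0],[0,0,-0.03,0,0,0],[0,0,-0.01,0,0,0],[0,0,-0.01,0,0,0],[0,0,-0.01,0,0,0],[0,0,-0.01,0,0,0]]' -1
```

```text
time_s: 16.4
eef_pos: [0.5186, 0.2353, 0.1745]
eef_rot: [0.0, 0.532, 0.847, 0.0]
wrist_force: [0.5, 0.7, 0.4]
opening: 0.0
grasp_force: 0.0
```

```bash
python3 -m pendant '[[0,0,-0.01,0,0,0],[0,0,-0.01,0,0,0],[0,0,-0.01,0,0,0],[0,0,-0.01,0,0,0],[0,0,-0.01,0,0,0],[0,0,-0.01,0,0,0],[0,0,-0.01,0,0,0],[0,0,-0.01,0,0,0],[0,0,-0.01,0,0,0],[0,0,-0.01,0,0,0]]' -1
```

```text
time_s: 17.65
eef_pos: [0.5197, 0.2352, 0.156]
eef_rot: [0.001, 0.533, 0.846, 0.001]
wrist_force: [-1.8, 0.2, 6.5]
opening: 0.005
grasp_force: 3.4
```

```bash
python3 -m pendant '[[0,0,-0.005,0,0,0],[0,0,-0.005,0,0,0],[0,0,-0.005,0,0,0],[0,0,-0.005,0,0,0],[0,0,-0.005,0,0,0],[0,0,-0.005,0,0,0],[0,0,-0.005,0,0,0],[0,0,-0.005,0,0,0],[0,0,-0.005,0,0,0],[0,0,-0.005,0,0,0]]' -1
```

```text
time_s: 18.9
eef_pos: [0.5197, 0.2352, 0.146]
eef_rot: [0.001, 0.533, 0.846, 0.001]
wrist_force: [-2.2, 0.2, 6.6]
opening: 0.001
grasp_force: 3.4
```

```bash
python3 -m pendant '[[0,0,-0.002,0,0,0],[0,0,-0.002,0,0,0],[0,0,-0.002,0,0,0],[0,0,-0.002,0,0,0],[0,0,-0.002,0,0,0],[0,0,-0.002,0,0,0],[0,0,-0.002,0,0,0],[0,0,-0.002,0,0,0],[0,0,-0.002,0,0,0],[0,0,-0.002,0,0,0]]' -1
```

```text
time_s: 20.15
eef_pos: [0.5202, 0.2353, 0.1429]
eef_rot: [0.001, 0.533, 0.846, 0.001]
wrist_force: [-1.9, 0.1, 12.2]
opening: 0.003
grasp_force: 5.7
```

At 36 mm the force climbs from 7 to 12 N, so C is the clogged one. I'll stop, lift, and look at C from straight above with the fingers open.

```bash
python3 -m pendant '[[0,0,0.25,0,0,0],[0,0,0.25,0,0,0],[0.045,-0.097,0.05,0,0,0],[0.045,-0.097,0,0,0,0],[0.045,-0.097,0,0,0,0],[0,0,0,0,0,0],[0,0,0,0,0,0],[0,0,0,0,0,0],[0,0,0,0,0,0],[0,0,0,0,0,0]]' 1; python3 - <<'E'
from h import *
c=snap('wrist','w2.png'); print(c['xyz'],ctrl.get_obs()['eef_pos'],ctrl.get_obs()['q'])
a=c['color'][0:300,130:430]; cv2.imwrite('pics/w2c.png',cv2.resize(a,None,fx=2,fy=2,interpolation=cv2.INTER_CUBIC))
E
```

```text
time_s: 21.4
eef_pos: [0.5456, 0.1771, 0.2506]
eef_rot: [0.0, 0.532, 0.847, 0.0]
wrist_force: [0.7, 0.3, -0.1]
opening: 0.999
grasp_force: 0.0
[0.51708312 0.23594888 0.3854055 ] [0.54564395 0.17704289 0.25065556] [ 1.06918904e-01  1.68097903e-01  1.59830373e+00  1.09502207e-05
  1.37507383e+00 -3.41230354e-01]
```

View pics/w2c.png

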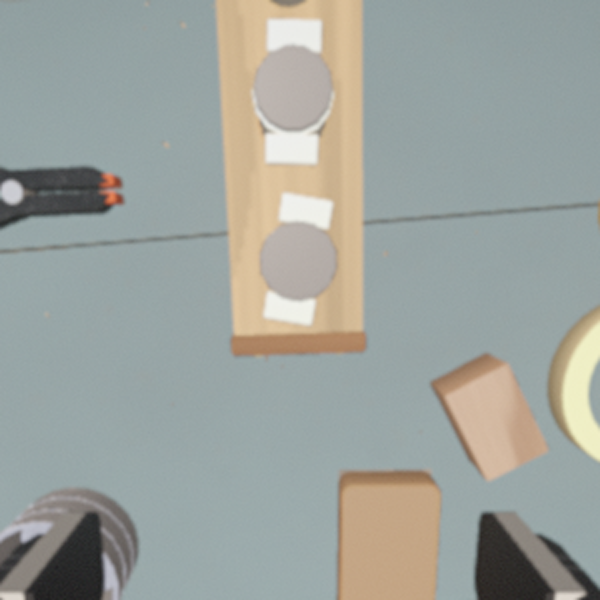

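The crop shows disc C at (298.5,261), its wing ends at (305,211) and (290,309), and the wings turned about 9° to the row. The cup is partly hidden at (70,570).

```bash
python3 - <<'E'
from h import *
c=load('w2.png')
for u,v,z in((298.5,261,.138),(305,211,.112),(290,309,.112),(292,88,.121)): print(at(c,u/2+130,v/2,z).round(4))
for P in ((.4705,.0097,.06),(.468,.0077,.06)):
    print('cup in w2crop',[(np.array(px(c,[P[0]+.0405*np.cos(a),P[1]+.0405*np.sin(a),.06]))-[130,0]).round(0)*2 for a in np.arange(0,6.28,np.pi/4)])
E
```

```text
[0.5223 0.2345 0.138 ]
[0.5164 0.2538 0.112 ]
[0.5284 0.2145 0.112 ]
[0.492  0.2915 0.121 ]
cup in w2crop [array([112., 604.]), array([112., 556.]), array([ 72., 520.]), array([ 18., 516.]), array([-18., 550.]), array([-14., 598.]), array([ 24., 632.]), array([ 76., 634.])]
cup in w2crop [array([108., 606.]), array([106., 558.]), array([ 66., 520.]), array([ 12., 518.]), array([-24., 552.]), array([-20., 598.]), array([ 20., 634.]), array([ 72., 636.])]
```

The cup rim matches the top-view estimate. I'll move over C, turn -8°, and descend.

```bash
python3 -m pendant '[[-0.0393,0.0957,0,0,0,-0.03],[-0.0393,0.0957,0,0,0,-0.03],[-0.0393,0.0957,0,0,0,-0.03],[0,0,-0.15,0,0,0],[0,0,-0.15,0,0,0],[0,0,-0.15,0,0,0],[0,0,-0.15,0,0,0],[0,0,-0.15,0,0,0],[0,0,-0.06,0,0,0],[0,0,0,0,0,0]]' 1
```

```text
time_s: 22.7
eef_pos: [0.5218, 0.2341, 0.0882]
eef_rot: [-0.0, 0.591, 0.807, -0.001]
wrist_force: [-0.0, 0.4, 0.3]
opening: 1.002
grasp_force: 0.0
```

```bash
python3 -m pendant '[[0,0,0,0,0,0],[0,0,0,0,0,0],[0,0,0,0,0,0],[0,0,0,0,0,0],[0,0,0,0,0,0],[0,0,0,0,0,0],[0,0,0,0,0,0],[0,0,0,0,0,0],[0,0,0,0,0,0],[0,0,0,0,0,0]]' -0.2
```

```text
time_s: 23.95
eef_pos: [0.5222, 0.2341, 0.0886]
eef_rot: [0.0, 0.591, 0.807, -0.0]
wrist_force: [-0.4, -0.2, 0.3]
opening: 0.402
grasp_force: 0.0
```

```bash
python3 -m pendant '[[0,0,0,0,0,0],[0,0,0,0,0,0],[0,0,0,0,0,0],[0,0,0,0,0,0],[0,0,0,0,0,0],[0,0,0.1,0,0,0],[0,0,0.1,0,0,0],[0,0,0.15,0,0,0],[0,0,0.15,0,0,0],[0,0,0.05,0,0,0]]' -1
```

```text
time_s: 25.2
eef_pos: [0.5229, 0.2343, 0.2]
eef_rot: [0.001, 0.591, 0.807, 0.001]
wrist_force: [0.7, 0.1, -1.7]
opening: 0.327
grasp_force: 60.9
```

C is held: the weight reads 1.7 N and the opening is 0.33. Next I'll carry it above the cup with a 20° lean (top toward +y), so that it rests against the rim when released.

```bash
python3 -m pendant '[[-0.051,-0.166,0,0,0,0],[-0.051,-0.166,0,0,0,0],[-0.051,-0.166,0,-0.053,-0.016,0],[-0.051,-0.166,0,-0.053,-0.016,0],[-0.051,-0.166,0,-0.053,-0.016,0],[-0.051,-0.166,0,-0.053,-0.016,0],[0,0,0,0,0,0],[0,0,0,0,0,0],[0,0,0,0,0,0],[0,0,0,0,0,0]]' -1; python3 - <<'E'
from h import *
print(ctrl.get_obs()['eef_pos'])
q=ctrl.get_obs()['eef_rot']; z=R.from_quat(np.roll(q,-1)).as_matrix()[:,2]; tip=ctrl.get_obs()['eef_pos']+.0786*z; print('tip',tip,z)
w=snap('wrist','w3.png'); s=snap('scene','s3.png')
print('tip px scene',px(s,tip),'cup rim centre scene', px(s,[.470,.009,.06]),'wrist tip',px(w,tip),'cup',px(w,[.47,.009,.06]))
a=cv2.resize(s['color'][230:350,270:410],None,fx=3,fy=3,interpolation=cv2.INTER_CUBIC)
b=cv2.resize(w['color'],(373,280)); k=np.zeros((360,800,3),np.uint8); k[:360,:420]=a; k[:280,425:798]=b; cv2.imwrite('pics/k3.png',k)
E
```

```text
time_s: 26.45
eef_pos: [0.4613, 0.0352, 0.1986]
eef_rot: [0.138, 0.582, 0.795, -0.104]
wrist_force: [0.3, 0.2, -1.9]
opening: 0.325
grasp_force: 60.9
[0.46131289 0.03523648 0.19858817]
tip [0.46906602 0.00961987 0.12468528] [ 0.09864037 -0.32591106 -0.94024042]
tip px scene (np.float64(335.23216592485454), np.float64(281.2744907217518)) cup rim centre scene (np.float64(333.83851059815174), np.float64(297.67618454449473)) wrist tip (np.float64(274.15217632664013), np.float64(219.85700156518737)) cup (np.float64(275.21990560767716), np.float64(177.00240071583778))
```

View pics/k3.png

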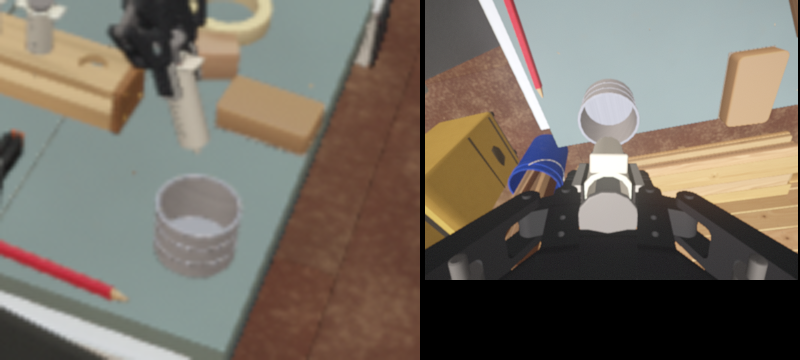

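The composite shows the cup rim centre at (198,205) in the scene crop and (609,119) in the wrist view. The syringe hangs in the grip, leaning as planned.

```bash
python3 - <<'E'
from h import *
print(at(load('s3.png'),198/3+270,205/3+230,.06),at(load('w3.png'),184*1.5,178.5,.06))
E
```

```text
[0.47338036 0.00337431 0.06      ] [0.4711269  0.00776019 0.06      ]
```

```bash
python3 -m pendant '[[0.01,-0.015,-0.1,0,0,0],[0,0,-0.1,0,0,0],[0,0,-0.1,0,0,0],[0,0,-0.1,0,0,0],[0,0,-0.1,0,0,0],[0,0,-0.05,0,0,0],[0,0,-0.03,0,0,0],[0,0,-0.008,0,0,0],[0,0,0,0,0,0],[0,0,0,0,0,0]]' -1
```

```text
time_s: 27.8
eef_pos: [0.4634, 0.0319, 0.0815]
eef_rot: [0.139, 0.582, 0.794, -0.104]
wrist_force: [0.2, 0.1, -2.4]
opening: 0.326
grasp_force: 60.9
```

```bash
python3 -m pendant '[[0,0,-0.004,0,0,0],[0,0,-0.004,0,0,0],[0,0,-0.004,0,0,0],[0,0,0,0,0,0],[0,0,0,0,0,0],[0,0,0,0,0,0],[0,0,0,0,0,0],[0,0,0,0,0,0],[0,0,0,0,0,0],[0,0,0,0,0,0]]' -1
```

```text
time_s: 29.05
eef_pos: [0.4631, 0.0319, 0.0787]
eef_rot: [0.138, 0.582, 0.795, -0.104]
wrist_force: [2.4, -2.6, -0.2]
opening: 0.325
grasp_force: 61.1
```

The tip is on the floor. I'll open the fingers.

```bash
python3 -m pendant '[[0,0,0,0,0,0],[0,0,0,0,0,0],[0,0,0,0,0,0],[0,0,0,0,0,0],[0,0,0,0,0,0],[0,0,0,0,0,0],[0,0,0,0,0,0],[0,0,0,0,0,0],[0,0,0,0,0,0],[0,0,0,0,0,0]]' 0.6
```

```text
time_s: 30.3
eef_pos: [0.463, 0.032, 0.0786]
eef_rot: [0.138, 0.582, 0.795, -0.104]
wrist_force: [-0.1, 0.3, 0.3]
opening: 0.8
grasp_force: 0.0
```

```bash
python3 -m pendant '[[-0.005,0.016,0.047,0,0,0],[-0.01,0.033,0.094,0,0,0],[-0.015,0.049,0.141,0,0,0],[-0.015,0.049,0.141,0,0,0],[-0.015,0.049,0.141,0,0,0],[-0.015,0.049,0.141,0,0,0],[0,0.05,0.1,0,0,0],[0,0.05,0.1,0,0,0],[0,0,0,0,0,0],[0,0,0,0,0,0]]'; python3 - <<'E'
from h import *
w=snap('wrist','w4.png'); s=snap('scene','s4.png'); t=snap('top','t4.png')
f=lambda i,y,x,h,W,k: cv2.resize(i[y:y+h,x:x+W],None,fx=k,fy=k,interpolation=cv2.INTER_CUBIC)
k=np.zeros((600,800,3),np.uint8); k[:300,:375]=f(s['color'],250,280,100,125,3); k[:280,380:753]=cv2.resize(w['color'],(373,280))
k[305:575,:360]=f(s['color'],200,240,90,120,3); k[305:575,380:740]=f(t['color'],200,320,90,120,3); cv2.imwrite('pics/k4.png',k)
E
```

```text
time_s: 31.55
eef_pos: [0.4475, 0.1008, 0.259]
eef_rot: [0.138, 0.582, 0.795, -0.104]
wrist_force: [-0.1, 0.4, -0.2]
opening: 0.802
grasp_force: 0.0
```

View pics/k4.png

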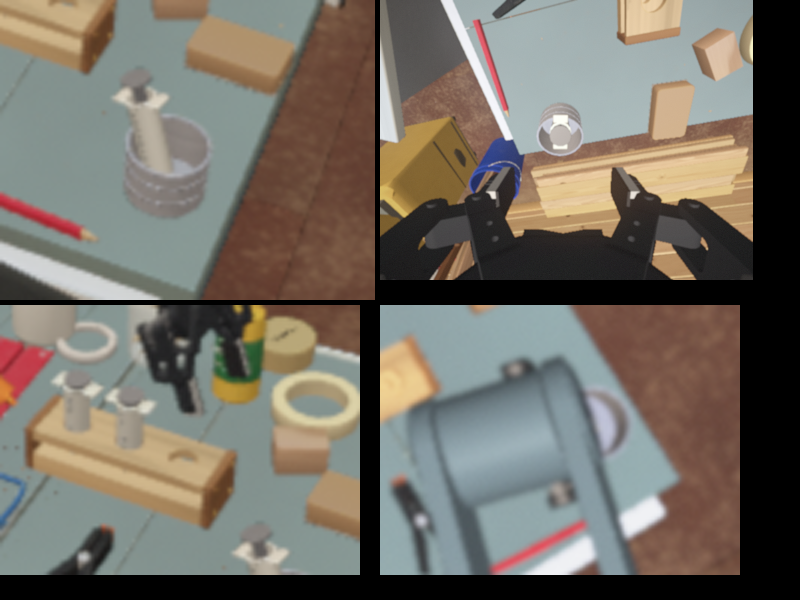

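The composite shows the syringe leaning on the cup rim at (150,130) with its plunger still partly out. The cup is upright, and the other two syringes stand upright in the stand with their discs down at (75,380) and (130,400). Handing in.

```bash
python3 -c "
from bench import ctrl
print(ctrl.hand_in())"
```

```text
the job is handed in; nothing more can be done
None
```

The job is handed in: the clogged syringe, at the end of the row nearest the cup, leans nozzle down in the soak cup with its plunger stopped about 14 mm short of home, and the other two are pushed fully home in the stand; no verdict came back.

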